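# Slide the brush tray back in the paint box

## Task

Uncover the paint tubes in the front of the larger wooden paint box: slide its brush tray along the box until it is fully home against the far end wall (the one away from the robot). Push it on its centre line, because it jams when pushed off-centre; do not lift it out, and leave the smaller box's tray and the brush jar where they are.

Things in the scene. Friction and masses are not known exactly. Their poses are not given: they have to be found in the camera images.
- paint_box: Larger of two open light-wood boxes, fixed: 300 mm long (x), 270 wide (y), 50 high, walls 8 mm. Origin: centre of its underside, on the table. x points along the box from the near end (robot's side, yaw up to 25 deg) to the far end; z up. Ledges 28 mm up along both side walls carry the tray, which slides along x. Tubes lie below. Tray fully home: its centre at x = +97 mm.
- tray_mid (a point): Centre, half-way up, of the larger box's brush tray, axes as the box: 90 mm long (x), 226 across (y; 250 over end runner blocks, 74 long), 45 high, walls 6, 0.5 kg. Spans 28-73 mm over the table, 23 above the rim. Starts at box x -85 to -45 mm. Glides at 1-3 N if pushed within 15 mm of the centre line; 2 mm play and grippy side walls mostly jam it from 40 mm off.
- small_tray_mid (a point): Centre of the 60 by 118 mm, 45 mm high tray in the smaller, similar wooden box (180 by 150 mm, 50 mm high) that stands to the left or right of the larger one. Leave it alone.
- brush_jar: White jar with upright brushes, loose, 72 mm across, 85 mm high, 170 mm with the brushes; on the other side of the larger box. Origin: centre of its underside. Leave it alone.

How it is judged:
By the outcome, as a careful person would: the job done as asked, in the order asked, and still so for the second after the job is handed in, with the robot touching nothing.
It also fails if it takes over 35 s, if anything falls off the work surface, if the arm or the gripper's body presses on something with over 40 N, if the wrist force passes 120 N, or if a joint passes its speed limit or range.

## Robot

A 6-joint arm with a two-finger parallel gripper is mounted at the origin on the work surface. World frame = base frame: x ahead of the robot, y to its left, z up, the work surface at z = 0. Lengths are in m, angles in rad, forces in N, time in s.
With the tool pointing down it reaches from about 0.425 to 0.925 m from the base axis. Payload 12.5 kg.
Tool frame: the origin (TCP) lies between the finger pads; the fingertips stand 11 mm ahead of it and the grasp point (between the pads) lies 8 mm behind it (ctrl.tip_reach is the distance from the TCP to the fingertips, in m); z points along the fingers, y is the line along which they close (so a half turn about z gives the same grasp; the last joint's range is limited). The gripper opens to 85 mm and grips with 20 to 120 N. Pads are 22 mm wide; open, the fingers measure 114 mm over their backs; the gripper's body (76 mm by 85 mm) begins 54 mm behind the grasp point. The pads swing forward as they close: fully open they stand 13 mm farther back than shut.
Start: joints at [1.122, 0.491, 1.559, -0, 1.092, -0.106], TCP at [0.21, 0.589, 0.242] pointing down, gripper open.
Joint ranges: [-3.1, 3.1], [-0.84, 2.19], [0.05, 2.79], [-1.13, 4.28], [0.06, 2.93], [-2.69, 2.69]. Speed limits (rad/s): [2.22, 2.22, 2.79, 3.14, 3.14, 3.14].

## Interface

Orientations are given as [roll, pitch, yaw] about the fixed x, y, z axes, in that order (R = Rz(yaw) Ry(pitch) Rx(roll)).
In Python, from bench import ctrl, imaging gives the robot as it stands.
- The arm moves only by the shell command python3 -m crank 'ROWS' [FORCE]. ROWS is JSON, a list that holds one entry, the list of rows, each a list of 5 numbers: the shift along the world's x, y, z in m, then the turn about the world's z in degrees, then the gripper command: -1 is shut, 1 is fully open, values between are in proportion. A call has 1 to 10 rows; each row is the pose to reach, as a shift and turn from the pose commanded when the call began; what a row does not reach only later rows make up. A row lasts 1/12 s, in which the tool goes at most 41.7 mm and 7.16 degrees, less where a joint would pass 70% of its speed; a pose out of reach is approached as far as the arm can. A call with a gripper value outside its range is refused whole. The fingers move at their own pace and stop on an object; FORCE is the grip in N (left out, the last holds). Time passes only in rows, so rows that repeat a pose let the fingers close. It gives the time, the measured TCP pose, the force, the opening and the grip force at its end, in the units of the state.
- ctrl.observe(): the state, without advancing time (a new reading comes with each control period).
- imaging.camera(name): name is "scene" or "top" or "wrist"; returns the picture (400x640x3 uint8, red, green, blue); there is no depth.
- imaging.camera_info(name): a dict with "fx", "fy", "cx", "cy" (pixels), "dist" ([k1, k2, p1, p2, k3] as OpenCV has them; the pictures are not rectified), "rvec" (rotation vector, rad) and "tvec" (3), from world to camera coordinates, as OpenCV has them; the wrist camera has in their place "hand_eye" (4x4, takes a point from camera to tool coordinates, whose origin is the TCP and whose axes are the flange's). Camera axes: x right, y down, z forward; pixel columns grow to the right and rows downward; lengths in m; the calibration is good to about 2 mm. A picture is of the moment at which its call begins: read the wrist's pose just before it. camera_info takes no time and is no camera call.
- ctrl.close_job(): hands the job in; it is judged then, once.
The state is a dict: "time_s": time; "qpos": joint angles; "qd": joint speeds; "tau": joint torques, N m; "tcp_pos": TCP position; "tool_rot": TCP orientation; "wrist_force": force on the tool from outside, world axes, zero at the start; "torque": the same for the moment, N m; "width": finger opening in m; "grasp_force": force on a finger pad.
Only numpy, scipy, OpenCV 4.12 (cv2) and the standard library are available. Lean on these libraries where they do the work, as an engineer would, in place of code of your own. Each camera call takes 0.05 s, during which the arm holds its last target. There are 200 camera calls.

## Working session

There is one attempt and no reset: what is moved stays moved. The work goes in short steps, Python scripts to look and compute and a shell command to move; the robot and the scene stay as the last step left them, time stands still between calls to the robot, and variables do not carry over. Pictures are saved under pics/ and viewed, at most 10 in all, crops included, and the job is handed in when it is done.

```bash
mkdir -p pics; ls; python3 - <<'E'
from bench import ctrl, imaging
import cv2
s=ctrl.observe(); print(s['tcp_pos'],s['tool_rot'],ctrl.tip_reach,s['time_s'])
for n in('top','scene'):
    cv2.imwrite(f'pics/{n}0.png',imaging.camera(n)[:,:,::-1]); print(imaging.camera_info(n))
E
```

```text
pics
[0.20995629 0.58842566 0.24172437] [-3.14044029e+00 -1.23313522e-04  2.79876862e+00] 0.011 0.0
{'fx': 515.8886971974754, 'fy': 515.8886971974754, 'cx': 318.94750271567034, 'cy': 203.53210820797293, 'dist': array([-0.06124505,  0.        ,  0.        ,  0.        ,  0.        ]), 'rvec': array([ 2.13529321, -2.18899512,  0.14036354]), 'tvec': array([-0.00236018,  0.58087783,  1.43061909])}
{'fx': 461.4013549075058, 'fy': 461.4013549075058, 'cx': 318.1399430994983, 'cy': 197.9841386715915, 'dist': array([-0.09339184,  0.        ,  0.        ,  0.        ,  0.        ]), 'rvec': array([ 2.13381434,  0.67700946, -0.33065846]), 'tvec': array([-0.49967239, -0.14299311,  1.81765977])}
```

View pics/top0.png

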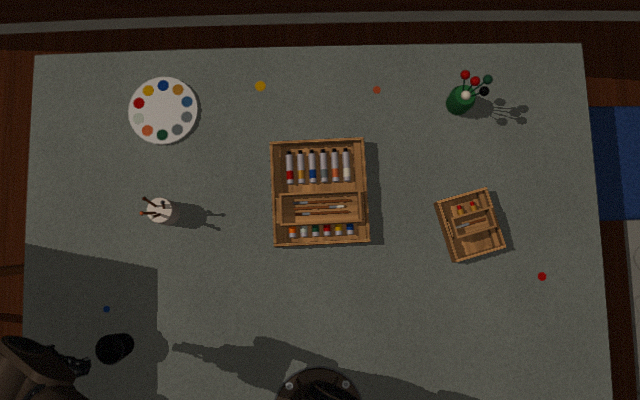

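View pics/scene0.png

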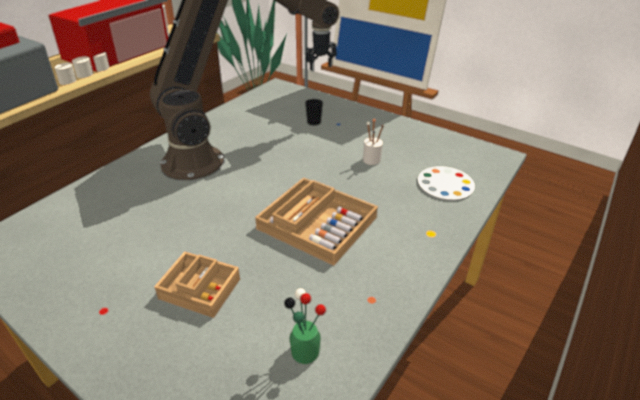

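The top view shows the larger box at about (270–370, 138–247), its tray at rows 193–223, the jar at left (160,210) and the small box at right (470,225). The scene view agrees.

```bash
cat > h.py <<'E'
import numpy as np, cv2
from bench import imaging
def ray(n,uv,z):
    c=imaging.camera_info(n); K=np.array([[c['fx'],0,c['cx']],[0,c['fy'],c['cy']],[0,0,1]])
    R=cv2.Rodrigues(c['rvec'])[0]; o=-R.T@c['tvec']
    p=cv2.undistortPoints(np.array(uv,float).reshape(-1,1,2),K,c['dist'])[:,0]
    d=np.c_[p,np.ones(len(p))]@R
    return o+d*((z-o[2])/d[:,2])[:,None]
E
python3 - <<'E'
import cv2,numpy as np
from h import ray
im=cv2.imread('pics/top0.png'); h=cv2.cvtColor(im,cv2.COLOR_BGR2HSV)
m=cv2.inRange(h,(5,80,60),(25,255,255)); m[:120]=0;m[270:]=0;m[:,:240]=0;m[:,400:]=0
m=cv2.morphologyEx(m,cv2.MORPH_CLOSE,np.ones((3,3)))
cs=max(cv2.findContours(m,0,1)[0],key=cv2.contourArea)
w=ray('top',cs[:,0],.05)[:,:2].astype(np.float32)
print(cv2.minAreaRect(w), cv2.boxPoints(cv2.minAreaRect(w)))
cv2.imwrite('pics/crop.png',cv2.resize(im[125:260,250:390],None,fx=4.4,fy=4.4,interpolation=2))
E
```

```text
((0.6152282953262329, -0.01770120859146118), (0.3016820251941681, 0.27211523056030273), 1.525652527809143) [[ 0.4608183   0.1142921 ]
 [ 0.46806324 -0.15772666]
 [ 0.7696383  -0.14969452]
 [ 0.76239336  0.12232424]]
```

View pics/crop.png

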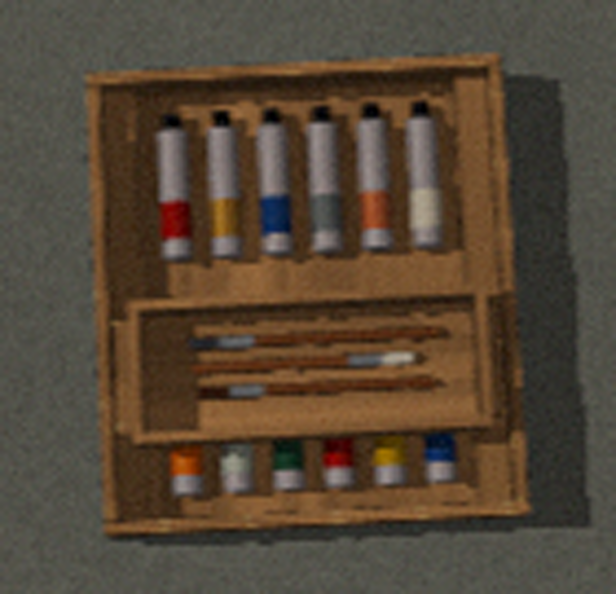

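The crop shows the box corners at about (87,75), (500,57), (527,512), (105,533), and the tray's near top edge from (135,442) to (492,425) and its far top edge from (128,308) to (487,292). Rows 430–500 show near tubes in front of the tray.

```bash
python3 - <<'E'
import numpy as np
from h import ray
f=lambda P,z:ray('top',np.array(P)/4.4+[250,125],z)[:,:2]
b=f([(87,75),(500,57),(527,512),(105,533)],.05)
c=b.mean(0); u=b[0]+b[1]-b[2]-b[3]; v=b[0]+b[3]-b[1]-b[2]
print(c,np.degrees(np.arctan2(u[1],u[0])),np.degrees(np.arctan2(-v[0],v[1])))
a=np.arctan2(u[1],u[0])
t=f([(128,308),(487,292),(492,425),(135,442)],.073)
for a in (a,np.radians(1.53)):
  R=np.array([[np.cos(a),-np.sin(a)],[np.sin(a),np.cos(a)]])
  print(((t-c)@R).round(4).tolist())
  print('mid', ((t-c)@R).mean(0))
  for bx in(-.13,.05,.097): print(bx,c+R@[bx,0])
E
```

```text
[ 0.61386731 -0.01847825] 1.3451354485106717 1.306029838494102
[[-0.0087, 0.1122], [-0.0093, -0.1146], [-0.0936, -0.1128], [-0.0935, 0.1112]]
mid [-0.05124369 -0.00099731]
-0.13 [ 0.48390314 -0.02152999]
0.05 [ 0.66385353 -0.01730451]
0.097 [ 0.71084058 -0.01620119]
[[-0.0083, 0.1122], [-0.0097, -0.1145], [-0.0939, -0.1125], [-0.0931, 0.1115]]
mid [-0.05124664 -0.00083197]
-0.13 [ 0.48391366 -0.0219493 ]
0.05 [ 0.66384949 -0.01714323]
0.097 [ 0.71083273 -0.01588832]
```

```bash
python3 -m crank '[[[0.19,-0.31,0,10,-1],[0.19,-0.31,0,10,-1],[0.19,-0.31,0,10,-1],[0.19,-0.31,0,10,-1],[0.19,-0.31,0,10,-1],[0.19,-0.31,0,10,-1],[0.19,-0.31,0,10,-1],[0.19,-0.31,0,10,-1],[0.19,-0.31,0,10,-1],[0.19,-0.31,0,10,-1]]]' 30
python3 -m crank '[[[0.09,-0.30,-0.05,11,-1],[0.09,-0.30,-0.05,11,-1],[0.09,-0.30,-0.05,11,-1],[0.09,-0.30,-0.05,11,-1],[0.09,-0.30,-0.05,11,-1],[0.09,-0.30,-0.05,11,-1],[0.09,-0.30,-0.05,11,-1],[0.09,-0.30,-0.05,11,-1],[0.09,-0.30,-0.05,11,-1],[0.09,-0.30,-0.05,11,-1]]]'
```

```text
time_s: 0.93
tcp_pos: [0.4022, 0.275, 0.2422]
tool_rot: [-3.141, 0.0, 2.969]
wrist_force: [-0.3, 0.6, 0.1]
width: -0.0002
grasp_force: 0.0
time_s: 1.77
tcp_pos: [0.4901, -0.0223, 0.1917]
tool_rot: [3.141, -0.001, -3.121]
wrist_force: [-0.3, 0.5, -0.9]
width: 0.0001
grasp_force: 0.0
```

```bash
python3 -m crank '[[[0,0,-0.04,0,-1],[0,0,-0.07,0,-1],[0,0,-0.1,0,-1],[0,0,-0.125,0,-1],[0,0,-0.125,0,-1],[0,0,-0.125,0,-1]]]'
python3 - <<'E'
from bench import imaging
import cv2
a=imaging.camera('wrist')[:,:,::-1]; b=imaging.camera('scene')[:,:,::-1]
cv2.imwrite('pics/w1.png',a)
cv2.imwrite('pics/s1.png',cv2.resize(b[150:290,220:420],None,fx=4,fy=4,interpolation=2))
E
```

```text
time_s: 2.27
tcp_pos: [0.4896, -0.0202, 0.0671]
tool_rot: [3.141, -0.002, -3.117]
wrist_force: [0.4, -0.2, 0.4]
width: 0.0
grasp_force: 0.0
```

View pics/w1.png

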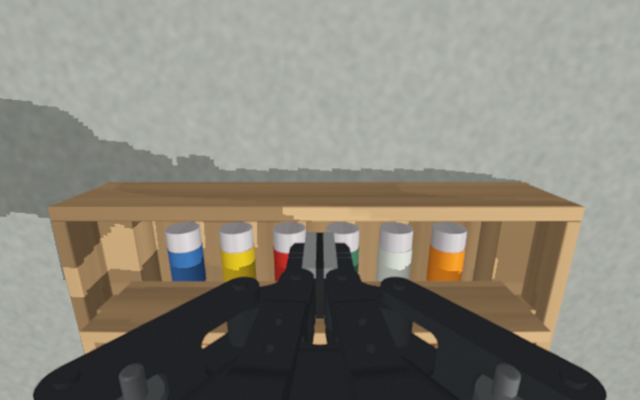

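View pics/s1.png

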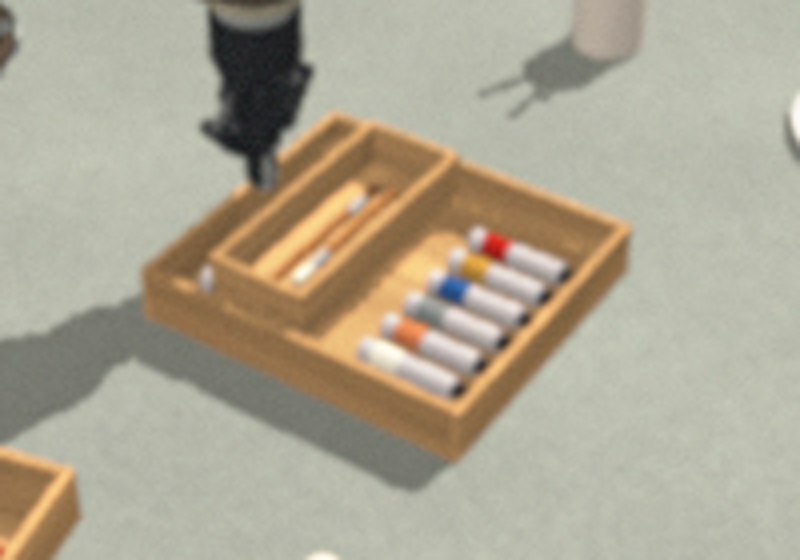

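The wrist view puts the fingers at column 320, and the box rim (50–583) is centred at about 317, so they sit within 2 mm of the centre line. The scene crop shows the tips in the gap behind the tray, at (262,185).

```bash
python3 -m crank '[[[0.008,0,0,0,-1],[0.016,0,0,0,-1],[0.024,0.001,0,0,-1],[0.032,0.001,0,0,-1],[0.040,0.001,0,0,-1],[0.048,0.001,0,0,-1],[0.056,0.001,0,0,-1],[0.064,0.002,0,0,-1],[0.072,0.002,0,0,-1],[0.080,0.002,0,0,-1]]]'
```

```text
time_s: 3.2
tcp_pos: [0.5708, -0.0193, 0.0672]
tool_rot: [3.141, -0.0, -3.118]
wrist_force: [-1.6, 0.7, 1.7]
width: 0.0
grasp_force: 0.9
```

Gliding at about 1.6 N, so I'll carry on.

```bash
python3 -m crank '[[[0.008,0,0,0,-1],[0.016,0,0,0,-1],[0.024,0.001,0,0,-1],[0.032,0.001,0,0,-1],[0.040,0.001,0,0,-1],[0.048,0.001,0,0,-1],[0.056,0.001,0,0,-1],[0.064,0.002,0,0,-1],[0.070,0.002,0,0,-1],[0.075,0.002,0,0,-1]]]'
python3 -m crank '[[[0.002,0,0,0,-1],[0.003,0,0,0,-1],[0.004,0,0,0,-1],[0.005,0,0,0,-1],[0.005,0,0,0,-1]]]'
```

```text
time_s: 4.03
tcp_pos: [0.6458, -0.0173, 0.0673]
tool_rot: [3.141, 0.0, -3.118]
wrist_force: [-2.4, 0.5, 0.8]
width: 0.0
grasp_force: 0.8
time_s: 4.45
tcp_pos: [0.6501, -0.0174, 0.0674]
tool_rot: [3.142, 0.0, -3.118]
wrist_force: [-0.4, 0.3, -0.2]
width: -0.0002
grasp_force: 0.2
```

```bash
python3 -m crank '[[[0.001,0,0,0,-1],[0.002,0,0,0,-1],[0.003,0,0,0,-1],[0.004,0,0,0,-1],[0.004,0,0,0,-1]]]'
python3 -m crank '[[[0.001,0,0,0,-1],[0.002,0,0,0,-1],[0.003,0,0,0,-1],[0.003,0,0,0,-1]]]'
```

```text
time_s: 4.87
tcp_pos: [0.6543, -0.0174, 0.0673]
tool_rot: [3.142, 0.0, -3.118]
wrist_force: [0.0, 0.7, -0.7]
width: 0.0001
grasp_force: 0.1
time_s: 5.2
tcp_pos: [0.6573, -0.0174, 0.0673]
tool_rot: [3.142, 0.0, -3.118]
wrist_force: [0.0, 0.7, 0.2]
width: 0.0003
grasp_force: 0.1
```

```bash
python3 -m crank '[[[0.001,0,0,0,-1],[0.002,0,0,0,-1],[0.003,0,0,0,-1]]]'
python3 - <<'E'
from bench import imaging
import cv2
a=imaging.camera('scene')[:,:,::-1]
cv2.imwrite('pics/s2.png',cv2.resize(a[150:290,220:420],None,fx=4,fy=4,interpolation=2))
E
```

```text
time_s: 5.45
tcp_pos: [0.6601, -0.0175, 0.0673]
tool_rot: [-3.142, -0.0, -3.118]
wrist_force: [-2.8, -0.5, -0.6]
width: -0.0001
grasp_force: 1.0
```

View pics/s2.png

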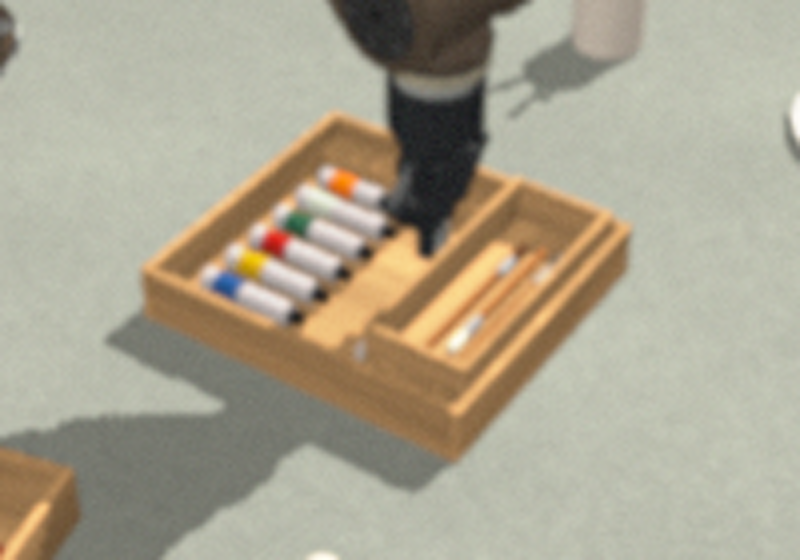

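The tray has moved most of the way: its far top edge (517,185)–(608,215) is close to the far rim (630,230). I'll push on until the force rises.

```bash
python3 -m crank '[[[0.002,0,0,0,-1],[0.004,0,0,0,-1],[0.004,0,0,0,-1]]]'
python3 -m crank '[[[0.002,0,0,0,-1],[0.003,0,0,0,-1],[0.003,0,0,0,-1]]]'
```

```text
time_s: 5.75
tcp_pos: [0.6605, -0.0174, 0.0672]
tool_rot: [3.141, -0.009, -3.118]
wrist_force: [-22.5, -1.9, 13.5]
width: -0.0001
grasp_force: 11.2
time_s: 6.0
tcp_pos: [0.6606, -0.0174, 0.0672]
tool_rot: [3.14, -0.016, -3.117]
wrist_force: [-37.6, -4.8, 23.0]
width: -0.0001
grasp_force: 19.3
```

It has hit a hard stop at x=0.6606. I'll back off, rise, and check from above.

```bash
python3 -m crank '[[[-0.004,0,0,0,-1],[-0.008,0,0,0,-1],[-0.02,0,0,0,-1],[-0.035,0,0,0,-1],[-0.035,0,0.03,0,-1],[-0.05,0,0.07,0,-1],[-0.09,0,0.11,0,-1],[-0.13,0,0.15,0,-1],[-0.17,0,0.16,0,-1],[-0.19,0,0.16,0,-1]]]'
python3 - <<'E'
from bench import imaging
import cv2
a=imaging.camera('top')[:,:,::-1]
cv2.imwrite('pics/t3.png',cv2.resize(a[125:260,250:390],None,fx=4.4,fy=4.4,interpolation=2))
E
```

```text
time_s: 6.83
tcp_pos: [0.4815, -0.0174, 0.2282]
tool_rot: [-3.141, 0.005, -3.118]
wrist_force: [0.1, 0.2, 1.0]
width: -0.0001
grasp_force: 0.0
```

View pics/t3.png

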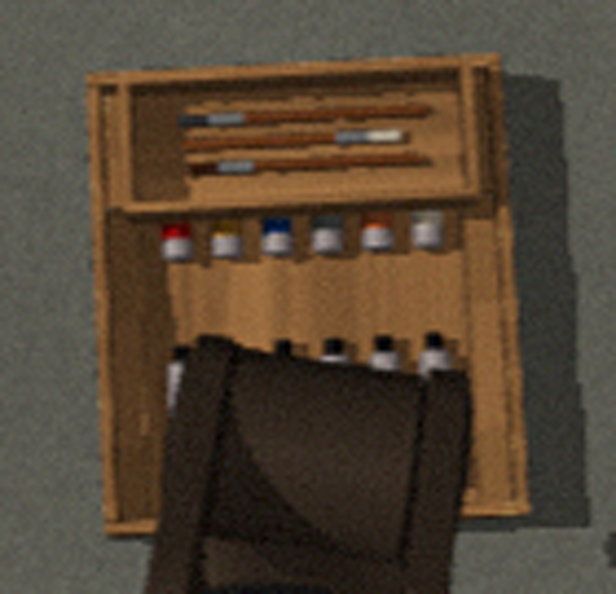

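The tray sits against the far wall, with no gap visible at the far rim (rows 60–85). Its near edge runs from (122,212) to (482,194). A quick numeric check follows.

```bash
python3 - <<'E'
import numpy as np
from h import ray
f=lambda P,z:ray('top',np.array(P)/4.4+[250,125],z)[:,:2]
a=np.radians(1.4);R=np.array([[np.cos(a),-np.sin(a)],[np.sin(a),np.cos(a)]])
c=np.array([.61387,-.01848])
print((f([(122,212),(482,194),(135,442),(492,425)],.073)-c)@R)
E
```

```text
[[ 0.0530213   0.11356052]
 [ 0.05354136 -0.11515475]
 [-0.09336132  0.11125561]
 [-0.09368228 -0.11269185]]
```

The near edge is at +53 mm against 52 mm expected, and it is square at both ends, so the tray is home.

```bash
python3 -c "from bench import ctrl; print(ctrl.close_job())"
```

```text
the job is handed in; nothing more can be done
None
```

The larger box's tray was pushed along its centre line until it stopped against the far end wall, uncovering the front tubes; the final overhead check put it within about 1 mm of home, and the job is handed in.

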